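# Close a glued edging strip with the ratchet bench clamp and keep the squeeze on

## Robot

A 6-joint arm with a two-finger parallel gripper is mounted at the origin on the work surface; the furniture and walls round the work are solid. World frame = base frame: x ahead of the robot, y to its left, z up, the work surface at z = 0. Lengths are in mm, angles in degrees, forces in N, time in s.
With the tool pointing down it reaches from about 350 to 850 mm from the base axis. Payload 8.1 kg.
Tool frame: the origin (TCP) lies midway between the tips of the shut fingers; the grasp point (between the pads) lies 19 mm behind it (r.pinch_z is the distance from the TCP to the grasp point, in mm); z points along the fingers, y is the line along which they close (so a half turn about z gives the same grasp; the last joint's range is limited). The gripper opens to 85 mm and grips with 20 to 120 N. Pads are 22 mm wide; open, the fingers measure 114 mm over their backs; the gripper's body (76 mm by 85 mm) begins 54 mm behind the grasp point. The pads swing forward as they close: fully open they stand 13 mm farther back than shut.
Start: joints at [-74.049, 7.471, 85.268, -0, 87.261, -4.893], TCP at [213.517, -560.728, 231.292] pointing down, gripper open.
Joint ranges: [-169.43, 169.43], [-51.17, 129.36], [1.28, 143.12], [-76.62, 256.62], [0, 156.53], [-152.29, 152.29]. Speed limits (degrees/s): [136.94, 136.94, 159.86, 180, 180, 180].

## Interface

Orientations are given as [roll, pitch, yaw] about the fixed x, y, z axes, in that order (R = Rz(yaw) Ry(pitch) Rx(roll)).
In Python, from bench import sensors, optics, job, r gives the robot as it stands.
- The arm moves only by the tool play_rows, never from a script. Its argument "motion" is a list that holds one entry, the list of rows, each a list of 6 numbers: the shift along the tool's x, y, z in cm, then the turn, a rotation vector about the tool's x, y, z in degrees. In form: [[[x, y, z, ax, ay, az], ...]]. A call has 1 to 5 rows; each row is the pose to reach, as a shift and turn from the pose commanded when the call began, along the tool's axes at that moment; what a row does not reach only later rows make up. A row lasts 1/10 s, in which the tool goes at most 50 mm and 8.59 degrees, less where a joint would pass 70% of its speed; a pose out of reach is approached as far as the arm can. A call with a gripper value outside its range is refused whole. "jaw" is the opening, from 0 (shut) to 1 (fully open), set as the call begins (left out, the last holds). The fingers move at their own pace and stop on an object; "squeeze" is the grip in N (left out, the last holds). Time passes only in rows, so rows that repeat a pose let the fingers close. It gives the time, the measured TCP pose, the force, the opening and the grip force at its end, in the units of the state.
- sensors.sense(): the state, without advancing time (a new reading comes with each control period).
- optics.snapshot(name): name is "side" or "top"; returns a dict with "pixels" (400x640x3 uint8, red, green, blue), "mtx" (3x3 intrinsics, pixels), "R" (3x3) and "t" (3): a world point X has camera coordinates R X + t. Camera axes: x right, y down, z forward; pixel columns grow to the right and rows downward; lengths in mm; the calibration is good to about 2 mm. A picture is of the moment at which its call begins. There is no depth.
- job.hand_in(): hands the job in; it is judged then, once.
The state is a dict: "time": time; "joint_pos": joint angles; "qd": joint speeds; "joint_efforts": joint torques, N m; "tool_pos": TCP position; "tcp_rot": TCP orientation; "ft_force": force on the tool from outside, world axes, zero at the start; "wrist_torque": the same for the moment, N m; "finger_gap": finger opening in mm; "grip_force": force on a finger pad.
Only numpy, scipy, OpenCV 4.12 (cv2) and the standard library are available. Lean on these libraries where they do the work, as an engineer would, in place of code of your own. Each camera call takes 0.05 s, during which the arm holds its last target. There are 200 camera calls.

## Task

A plywood tile backer and its freshly glued hardwood edging strip lie ready in the bench clamp: draw the lock pin up out of the clamp's nose and park it in the open notch beside it, hanging upright by its collar, and let it go. Then squeeze and release the pistol-grip trigger again and again, driving the ram by the trigger alone and touching neither strip nor backer, until the rubber pad has pushed the strip tight against the backer and is itself pressed in by a few millimetres, never squashed flat. Finish holding: gripper closed round handle and trigger together, your squeeze carrying the pad's pressure, with the pin still parked and the glue bottle and cup left where they stand.

Things in the scene. Friction and masses are not known exactly. Their poses are not given: they have to be found in the camera images.
- clamp: grey pistol-grip ram clamp fixed to the bench on a plate 64 mm wide, 8 thick, x -76..+300 mm. Origin on the table under the trigger hinge; x = the way the ram pushes, z up. Body x -37..+53, 86 mm high at the hinge lugs. Fixed rubber handle: post at x -30..-13, 28 mm wide, top z 154. Nose block with pin bore x 65..105, top z 52. Then two runners, top z 20, carry the work up to a stop
- handle_back (a point): middle of the handle's back face (facing clamp -x) at z 125 mm, the height at which to grip handle and trigger together from above, fingers closing along clamp x. Axes as clamp
- trigger (a joint): steel trigger lever before the handle, 24 mm wide, 8 thick, top z about 140 mm, hinged at clamp x 8, z 70. rad: 0 = at rest (leaning 0.2 forward), grows as squeezed to the handle, 0.4 = full. Spring-returned: 3.3 N at grip height at rest, 5.5 N when full. 0.1 rad is 5.5 mm at grip height and, once its pawl has met a tooth, 2.8 mm of ram; the finger feels half the ram's force besides the spring
- trigger_front (a point): point on the trigger's front face (facing clamp +x), 55 mm from the hinge, z about 123 mm; moves with it. At rest 53 mm from the handle's back face (the leaning top 56 mm), 31 mm at full stroke. From z 106 mm up there is free space for fingers before the trigger and behind the handle
- ram (a joint): toothed ram, m: 0 = home (locked by the pin), grows towards the work, at most 0.05. Teeth 8 mm apart: a full squeeze (over 0.36 rad) and full release carries it 8 mm on, the first some 9. Released, friction (2.5 N) keeps it, or the pad pushes it back up to 8 mm to the last tooth that the fixed pawl caught: pressure between teeth lasts only while the trigger is held
- pad (a joint): soft rubber pad, 34 mm diameter, in a steel cup at the ram's front end, m: how far it is pressed into the cup, 0 = free, 0.012 = flat; it resists with 4 N per mm; a few mm is a firm squeeze, 10 mm is squashed
- pad_face (a point): centre of the pad's front face, z 29 mm; at ram 0 it is at clamp x 130 mm; x = push direction
- strip: hardwood edging strip, loose, 12 mm (its x, along the push) x 100 x 18 mm, lying across the runners in front of the pad, 2 to 5 mm from the backer. Origin under its centre, z up
- backer: plywood tile backer, loose, 75 mm (its x, along the push) x 100 x 18 mm, lying on the runners against the stop. Origin under its centre, z up
- pin: loose steel lock pin, upright, with a black round knob. Origin at the underside of its collar: shank 8 mm diameter, 40 mm long below; collar 16 mm diameter, 3 mm; neck 12 mm diameter to z +16 mm; knob 22 mm diameter, z +16 to +34 mm (grip it there). z = pin axis, knob up. 70 g. In the bore the collar rests on the nose's top
- bore (a point): mouth of the pin bore on the nose's top face, centre, z 52 mm: 10 mm square, the shank reaches 40 mm down through a hole in the ram and locks it
- notch (a point): where the pin's axis belongs when parked: in a notch 10 mm wide in a lug of the nose's top plate, on the side of clamp -y, 40 mm beside the bore. At the top face, z 52 mm, plate 8 mm thick, clear below; the notch runs along clamp y from 32 mm beside the bore and is open at the lug's end at 48 mm. The pin is lowered in from above until its collar rests on the top face
- glue: glue bottle standing by, 58 mm diameter, 173 mm high, origin under its centre
- cup: plastic mixing cup standing by, 71 mm diameter, 71 mm high, origin under its centre
Things that resemble listed ones, but are neither listed nor needed, are in the scene too. What is shaped like the strip but red is not meant.

How it is judged:
By the outcome, as a careful person would: the job done as asked, in the order asked, and still so for the second after the job is handed in, while the arm keeps its last pose, push and grip.
It also fails if it takes over 64 s, if anything falls off the work surface, if the arm or the gripper's body presses on something with over 40 N, if the wrist force passes 120 N, or if a joint passes its speed limit or range.

## Working session

There is one attempt and no reset: what is moved stays moved. The work goes in short steps, Python scripts to look and compute and a tool call to move; the robot and the scene stay as the last step left them, time stands still between calls to the robot, and variables do not carry over. Pictures are saved under pics/ and viewed, at most 10 in all, crops included, and the job is handed in when it is done.

Besides the shell and the picture viewer there is one more tool, called after "Emit:" as name(argument=value, ...) on one line, values as JSON. play_rows: Moves the arm, as the interface text tells. Its arguments: {"type":"object","properties":{"motion":{"type":"array","items":{"type":"array","items":{"type":"array","items":{"type":"number"}}}},"jaw":{"type":"number"},"squeeze":{"type":"number"}},"required":["motion"]}

```bash
mkdir -p pics; cat > h.py <<'E'
import numpy as np, cv2
from bench import sensors, optics, job, r
def snap(n,f):
    s=optics.snapshot(n); cv2.imwrite('pics/'+f,cv2.cvtColor(s['pixels'],cv2.COLOR_RGB2BGR)); np.savez('pics/'+f[:-4]+'.npz',**{k:np.array(s[k]) for k in ('pixels','mtx','R','t')}); return s
def ray(s,u,v):
    d=s['R'].T@np.linalg.inv(s['mtx'])@np.array([u,v,1.]); return -s['R'].T@s['t'],d
def onz(s,u,v,z):
    c,d=ray(s,u,v); return c+d*(z-c[2])/d[2]
def proj(s,X):
    p=s['mtx']@(s['R']@np.array(X,float)+s['t']); return p[:2]/p[2]
E
python3 - <<'E'
from h import *
for n in('top','side'):
    s=snap(n,n+'0.png'); print(n,s['mtx'][0,0],-s['R'].T@s['t'])
print(sensors.sense())
E
```

```text
top 407.56071698048066 [ 421.55479371  -30.20726771 1080.06401986]
side 460.2619028199234 [ 515.96959126 -675.58919336  710.45962818]
{'time': 0.1, 'joint_pos': array([-7.40504092e+01,  7.51086704e+00,  8.53251757e+01, -3.07834677e-03,
        8.72610906e+01, -4.89312041e+00]), 'qd': array([ 0.02379964, -0.13064061, -0.03556566,  0.01022606,  0.04735195,
        0.02016701]), 'joint_efforts': array([ 2.08790021e-03, -5.70953858e+01, -5.01940334e+01, -4.58931504e-05,
        8.18019005e-03,  3.69796669e-05]), 'tool_pos': array([ 213.34384607, -560.24472548,  230.32795984]), 'tcp_rot': array([-1.79902958e+02, -5.22184153e-03,  2.08428565e+01]), 'ft_force': array([ 0.59927705,  0.27579464, -0.28242066]), 'wrist_torque': array([ 0.02825858, -0.00130999, -0.00402257]), 'grip_force': 0.0, 'finger_gap': 85.35121406991581}
```

View pics/top0.png

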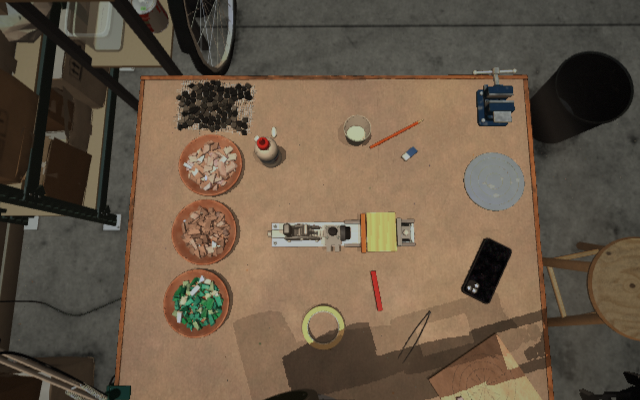

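View pics/side0.png

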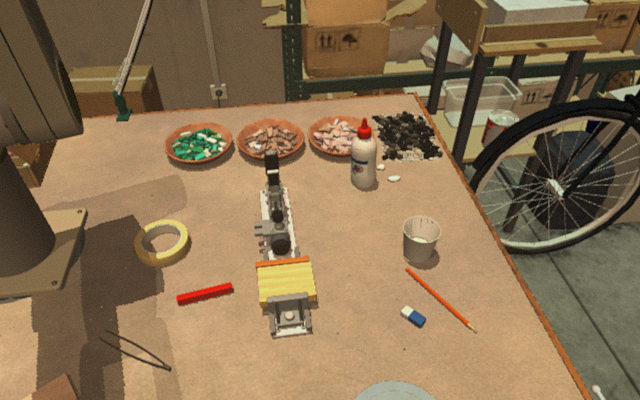

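The top view shows the clamp at about (342,234) with its knob near (333,231). The strip is orange at (363,232) and the backer yellow at (381,232). The red decoy is at (376,290), the glue at (266,148) and the cup at (357,130). In the side view the clamp runs from (272,160) to (290,325), with a dark knob near (280,243). I'll zoom in on both.

```bash
python3 - <<'E'
from h import *
a=cv2.imread('pics/top0.png')[205:265,260:425]; b=cv2.imread('pics/side0.png')[140:345,225:345]
a=cv2.resize(a,None,fx=4.8,fy=4.8,interpolation=cv2.INTER_CUBIC); b=cv2.resize(b,None,fx=2.9,fy=2.9,interpolation=cv2.INTER_CUBIC)
cv2.imwrite('pics/ca.png',a);cv2.imwrite('pics/cb.png',b)
s=np.load('pics/top0.npz'); s={k:s[k] for k in s}; q=np.load('pics/side0.npz'); q={k:q[k] for k in q}
for u,v in((272,222),(272,247),(414,220),(414,245)): print(onz(s,u,v,8))
for u,v in((320,300),(320,100)): print(onz(s,u,v,0))
E
```

```text
[550.86278452 117.76669534   8.        ]
[484.78782682 115.97717915   8.        ]
[ 558.16701862 -257.4494905     8.        ]
[ 492.458158   -255.42007356    8.        ]
[349.70493001 -10.99236654   0.        ]
[897.22419817  -6.9484417    0.        ]
```

View pics/ca.png

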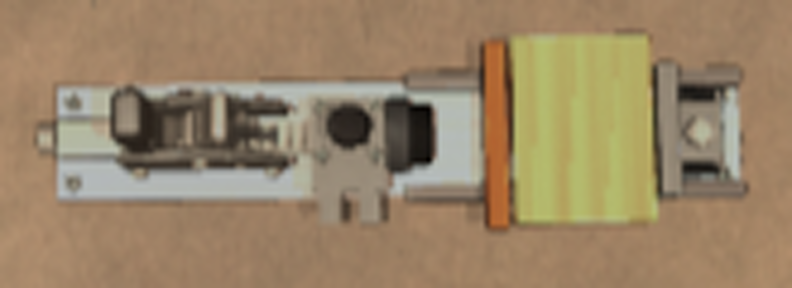

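View pics/cb.png

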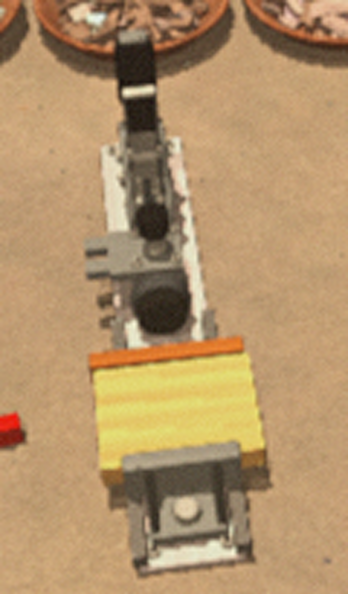

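The crops show the black knob at top px (332.5,230.8) and side px (277,216). The two-prong notch lug is on the robot side, at top px (332,248). The pad cup at top px (345,232) and the handle top at top px (286.5,229) are dark too. The orange piece touching the yellow backer is the strip, and the red one is the decoy. The choice is the knob on the nose plate beside the notch lug.

```bash
python3 - <<'E'
from h import *
L=lambda f:{k:v for k,v in np.load(f).items()}
s=L('pics/top0.npz');q=L('pics/side0.npz')
def tri(a,b):
    c1,d1=ray(s,*a);c2,d2=ray(q,*b);d1/=np.linalg.norm(d1);d2/=np.linalg.norm(d2)
    k=np.linalg.lstsq(np.c_[d1,-d2],c2-c1,rcond=None)[0];p,w=c1+k[0]*d1,c2+k[1]*d2
    return (p+w)/2,np.linalg.norm(p-w)
T=lambda u,v:(260+(u+.5)/4.8-.5,205+(v+.5)/4.8-.5); S=lambda u,v:(225+(u+.5)/2.9-.5,140+(v+.5)/2.9-.5)
print('knob tri',tri(T(348,124),S(152,219)))
print('knob z84',onz(s,*T(348,124),84))
print('lug ends z52',onz(s,*T(330,221),52),onz(s,*T(373,221),52),'slot',onz(s,*T(353,207),52))
print('lug edges', [onz(s,*T(u,200),52)[:2] for u in(314,388)])
print('handle top z154',onz(s,*T(125,97),154),onz(s,*T(128,135),154), 'trig top',onz(s,*T(218,117),140))
c=[onz(s,*T(*p),8)[:2] for p in((57,85),(57,200),(745,83),(741,194))]
print('plate',c)
print('handle side', tri(T(128,115),S(132,38)))
m=[cv2.inRange(cv2.cvtColor(s['pixels'],cv2.COLOR_RGB2HSV),(lo,120,80),(hi,255,255)) for lo,hi in((8,14),(24,32))]
for k in m:
    cs,_=cv2.findContours(k[205:265,330:420].copy(),cv2.RETR_EXTERNAL,cv2.CHAIN_APPROX_NONE,offset=(330,205)); cc=max(cs,key=cv2.contourArea); rr=cv2.minAreaRect(cc); print(rr,[onz(s,*p,38)[:2].round(1) for p in cv2.boxPoints(rr)])
E
```

```text
knob tri (array([522.13049175, -40.96790379,  79.19477435]), np.float64(0.08210969821663867))
knob z84 [521.68852469 -40.91266437  84.        ]
lug ends z52 [474.03059741 -31.98032927  52.        ] [474.18433586 -54.42973524  52.        ] slot [481.39431191 -43.97615596  52.        ]
lug edges [array([484.90648479, -23.56335341]), array([485.16263089, -62.26652033])]
handle top z154 [526.94453917  66.12871351 154.        ] [508.80646857  64.31075414 154.        ] trig top [519.08405168  22.405236   140.        ]
plate [array([550.02102526, 119.13004682]), array([486.68681442, 117.40118569]), array([ 553.14826477, -259.42393071]), array([ 492.40360215, -255.36429752])]
handle side (array([519.35797038,  64.90632118, 150.7509954 ]), np.float64(1.3492863259352201))
((363.396728515625, 232.48831176757812), (39.100738525390625, 5.879810333251953), 88.31531524658203) [array([ 571.7, -112.9]), array([ 572.2, -128. ]), array([ 472.1, -129.7]), array([ 471.6, -114.9])]
((377.5, 240.5), (1.0, 19.0), 0.0) [array([ 477.2, -155.3]), array([ 525.5, -156.1]), array([ 525.5, -158.7]), array([ 477.2, -157.9])]
```

```bash
cat >> h.py <<'E'
from scipy.spatial.transform import Rotation as Ro
def go(x,y,z,yaw=None):
    s=sensors.sense(); R0=Ro.from_euler('xyz',s['tcp_rot'],degrees=True)
    R1=R0 if yaw is None else Ro.from_euler('xyz',[180,0,yaw],degrees=True)
    d=R0.inv().apply(np.array([x,y,z])-s['tool_pos'])/10
    print('row',d.round(2),(R0.inv()*R1).as_rotvec(degrees=True).round(1),'| t',round(s['time'],2),'tcp',s['tool_pos'].round(1),s['tcp_rot'].round(1),'F',s['ft_force'].round(1),'gap',round(s['finger_gap'],1),'g',round(s['grip_force'],1))
E
python3 -c "
from h import *
go(522,-41,180,91)"
```

```text
row [ 47.32 -37.54   5.1 ] [ -0.1  -0.1 -70.2] | t 0.1 tcp [ 213.3 -560.2  230.3] [-179.9   -0.    20.8] F [ 0.6  0.3 -0.3] gap 85.4 g 0.0
```

Emit:
play_rows(motion=[[[23.6,-18.8,0,0,0,-35],[23.6,-18.8,0,0,0,-35],[23.6,-18.8,0,0,0,-35],[23.6,-18.8,0,0,0,-35],[23.6,-18.8,0,0,0,-35]]], jaw=0.7)

```text
time: 0.6
tool_pos: [341.2, -343.6, 230.9]
tcp_rot: [-180.0, -0.0, 56.1]
ft_force: [0.7, -0.1, 1.1]
finger_gap: 59.7
grip_force: 0.0
```

```bash
python3 -c "
from h import *
go(522,-41,180,91)"
```

```text
row [35.2  -1.85  5.1 ] [ -0.   -0.  -34.9] | t 0.6 tcp [ 341.2 -343.6  230.9] [-180.    -0.    56.1] F [ 0.7 -0.1  1.1] gap 59.7 g 0.0
```

Emit:
play_rows(motion=[[[20,-1,3,0,0,-35],[20,-1,3,0,0,-35],[20,-1,3,0,0,-35],[20,-1,3,0,0,-35],[20,-1,3,0,0,-35]]])

```text
time: 1.1
tool_pos: [446.2, -169.1, 199.8]
tcp_rot: [-179.9, -0.2, 91.5]
ft_force: [-1.3, 0.1, -0.0]
finger_gap: 60.0
grip_force: 0.0
```

```bash
python3 -c "
from h import *
go(522,-41,140,91)"
```

```text
row [12.59  7.92  6.01] [-0.1 -0.2  0.5] | t 1.1 tcp [ 446.2 -169.1  199.8] [-179.9   -0.2   91.5] F [-1.3  0.1 -0. ] gap 60.0 g 0.0
```

Emit:
play_rows(motion=[[[12.6,7.9,5,0,0,0.5],[12.6,7.9,5,0,0,0.5],[12.6,7.9,5,0,0,0.5],[12.6,7.9,5,0,0,0.5],[12.6,7.9,5,0,0,0.5]]])

```text
time: 1.6
tool_pos: [521.5, -46.2, 150.0]
tcp_rot: [-179.9, -0.0, 90.5]
ft_force: [0.2, -0.8, -0.4]
finger_gap: 59.7
grip_force: 0.0
```

```bash
python3 - <<'E'
from h import *
go(522,-41,58,91)
q=snap('side','side1.png'); b=cv2.imread('pics/side1.png')[130:300,200:360]
cv2.imwrite('pics/c1.png',cv2.resize(b,None,fx=3.5,fy=3.5,interpolation=cv2.INTER_CUBIC))
print(proj(q,sensors.sense()['tool_pos']))
E
```

```text
row [0.52 0.08 9.2 ] [-0.1 -0.  -0.5] | t 1.6 tcp [521.5 -46.2 150. ] [-179.9   -0.    90.5] F [ 0.2 -0.8 -0.4] gap 59.7 g 0.0
[274.66108273 189.90468041]
```

View pics/c1.png

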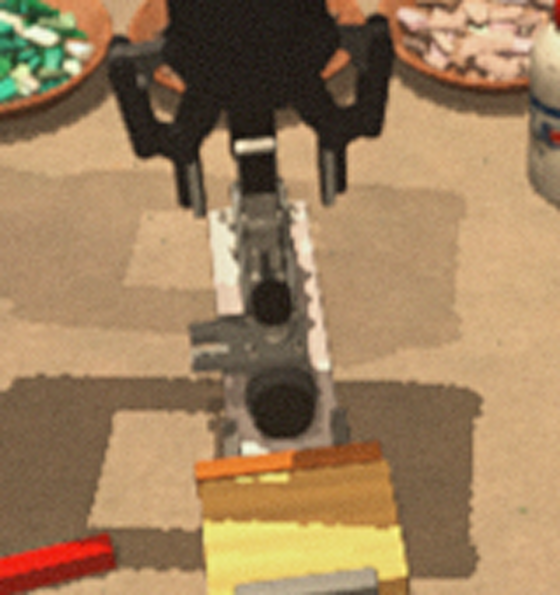

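The picture shows the fingers centred near (265,200) in the crop, straddling the line of the knob at (269,300), so I'll descend.

Emit:
play_rows(motion=[[[0.5,0,3,0,0,-0.5],[0.5,0,6,0,0,-0.5],[0.5,0,9,0,0,-0.5],[0.5,0,9.1,0,0,-0.5],[0.5,0,9.1,0,0,-0.5]]])

```text
time: 2.15
tool_pos: [521.5, -43.6, 60.9]
tcp_rot: [-180.0, 0.0, 90.7]
ft_force: [1.2, -0.6, 0.8]
finger_gap: 59.7
grip_force: 0.0
```

Emit:
play_rows(motion=[[[0,0,0,0,0,0],[0,0,0,0,0,0],[0,0,0,0,0,0],[0,0,0,0,0,0],[0,0,0,0,0,0]]], jaw=0, squeeze=30)

```text
time: 2.65
tool_pos: [523.3, -42.6, 62.2]
tcp_rot: [179.8, 0.0, 90.9]
ft_force: [-1.4, 0.1, 7.1]
finger_gap: 20.9
grip_force: 29.1
```

```bash
python3 -c "
from h import *
go(522,-41,130,91)"
```

```text
row [ 0.16 -0.1  -6.78] [ 0.2  0.  -0.1] | t 2.65 tcp [523.3 -42.6  62.2] [179.8   0.   90.9] F [-1.4  0.1  7.1] gap 20.9 g 29.1
```

Emit:
play_rows(motion=[[[0,0,-1,0,0,0],[0,0,-2.5,0,0,0],[0,0,-4,0,0,0],[0,0,-5.5,0,0,0],[0,0,-5.5,0,0,0]]])

```text
time: 3.15
tool_pos: [523.9, -42.6, 118.9]
tcp_rot: [179.7, 0.1, 90.8]
ft_force: [0.2, -0.7, -0.5]
finger_gap: 20.7
grip_force: 29.9
```

```bash
python3 - <<'E'
from h import *
go(482,-43,120,91)
q=snap('side','side2.png'); snap('top','top2.png'); b=cv2.imread('pics/side2.png')[130:300,200:360]
cv2.imwrite('pics/c2.png',cv2.resize(b,None,fx=3.5,fy=3.5,interpolation=cv2.INTER_CUBIC))
E
```

```text
row [ 0.03 -4.19 -0.13] [ 0.3  0.1 -0.2] | t 3.15 tcp [523.9 -42.6 118.9] [1.797e+02 1.000e-01 9.080e+01] F [ 0.2 -0.7 -0.5] gap 20.7 g 29.9
```

View pics/c2.png

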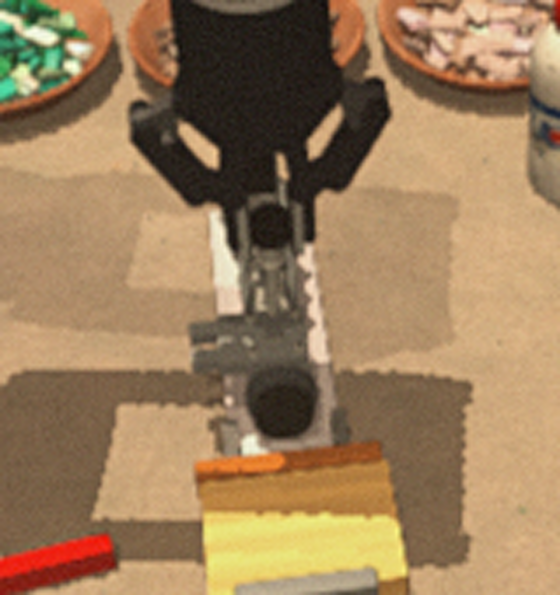

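Pin is out: knob at (270,226) and shank below it to about (270,300). The slot is at crop (210,350). I'll refine the slot's y from the intensity profiles.

```bash
python3 - <<'E'
from h import *
L=lambda f:{k:v for k,v in np.load(f).items()}
s=L('pics/top0.npz');q=L('pics/side2.npz');q0=L('pics/side0.npz')
g=cv2.cvtColor(s['pixels'],cv2.COLOR_RGB2GRAY)
print('cols 320..345');
for v in range(244,253): print(v,g[v,320:346])
for x in (476,480,484): print('top px of',x,proj(s,[x,-43,52]))
g=cv2.cvtColor(q0['pixels'],cv2.COLOR_RGB2GRAY)
print('side0 cols 252..275')
for v in range(218,240): print(v,g[v,250:274])
for y in(-38,-42,-46): print(y,proj(q0,[476,y,52]),proj(q0,[482,y,52]))
E
```

```text
cols 320..345
244 [180 177 177 173 167 134 141 144 143 143 144 131 129 128 128 142 143 144
 131 127 133 157 181 182 139 139]
245 [179 179 180 171 168 149 144 142 141 143 140 109 136 139 140 142 142 142
 134 107 112 159 164 164 125 136]
246 [155 153 147 143 141 137 139 141 141 141 131  86 108 130 135 140 141 141
 142  92  84 135 140 140 107 110]
247 [134 132 118 116 114 111 128 139 141 141 129  74  64 108 119 138 140 141
 143  86  77 125 131 130 120 115]
248 [134 133 119 115 113 111 125 138 141 144 130  75  65 108 118 138 140 142
 145  96  80 126 131 129 130 134]
249 [133 135 128 117 123 125 131 139 142 144 131  76  65 110 119 138 141 143
 144 102  81 127 130 128 132 136]
250 [133 134 132 124 130 132 134 140 142 144 131  83  74 118 127 139 142 144
 144 102  81 128 130 129 131 137]
251 [132 132 132 132 132 131 133 137 137 138 134 112 109 125 131 123 124 125
 125 118 115 130 131 130 131 138]
252 [131 133 134 134 132 129 128 131 131 131 133 130 128 129 130 122 123 123
 122 127 129 131 133 132 132 136]
top px of 476 [332.75209888 249.88655675]
top px of 480 [332.75556018 248.2845024 ]
top
[... 1804 characters left out ...]
  75]
235 [157 164 166 163 138  91  75  71  75  84  83  91  93  78  75  78  79  75
  71  78  78  82  70  76]
236 [163 159 157 162 146 123 110 120 116 117 114 122 129  95  87  87  75  79
  85  88  82  74  71  75]
237 [158 157 157 160 160 159 159 158 162 146 137 141 139 111 113 116 100 101
 104 104  92  81  77  75]
238 [162 158 158 160 160 163 162 164 162 152 135 141 140 122 125 129 116 105
 108 107  96  77  74  88]
239 [155 155 152 153 163 158 159 159 161 151 149 158 150 129 130 138 112 104
 106 104  90  78  76  90]
-38 [254.48127324 226.10752477] [257.53028962 225.81080675]
-42 [254.55012963 227.57148585] [257.60897415 227.27295278]
-46 [254.61943344 229.04495968] [257.68816967 228.74459421]
```

Emit:
play_rows(motion=[[[0,-1,0,0.2,0,0],[0,-2,0,0.2,0,0],[-0.1,-3,0,0.2,0,0],[-0.1,-4.1,0,0.2,0,0],[-0.1,-4.1,0,0.2,0,0]]])

```text
time: 3.75
tool_pos: [479.1, -43.9, 114.6]
tcp_rot: [-179.7, -0.0, 90.8]
ft_force: [0.2, -0.9, -1.1]
finger_gap: 20.5
grip_force: 29.9
```

Emit:
play_rows(motion=[[[0,0,0,0,0,0],[0,0,0.6,0,0,0],[0,0,1.2,0,0,0],[0,0,1.2,0,0,0]]])

```text
time: 4.15
tool_pos: [480.2, -43.7, 101.8]
tcp_rot: [-179.7, -0.0, 90.8]
ft_force: [-0.1, 0.8, -1.1]
finger_gap: 20.7
grip_force: 29.9
```

```bash
python3 - <<'E'
from h import *
go(483.5,-43.3,62.5,91)
q=snap('side','side3.png'); b=cv2.imread('pics/side3.png')[180:250,235:305]
cv2.imwrite('pics/c3.png',cv2.resize(b,None,fx=8,fy=8,interpolation=cv2.INTER_CUBIC))
E
```

```text
row [0.04 0.36 3.93] [-0.3 -0.  -0.2] | t 4.15 tcp [480.2 -43.7 101.8] [-179.7   -0.    90.8] F [-0.1  0.8 -1.1] gap 20.7 g 29.9
```

View pics/c3.png

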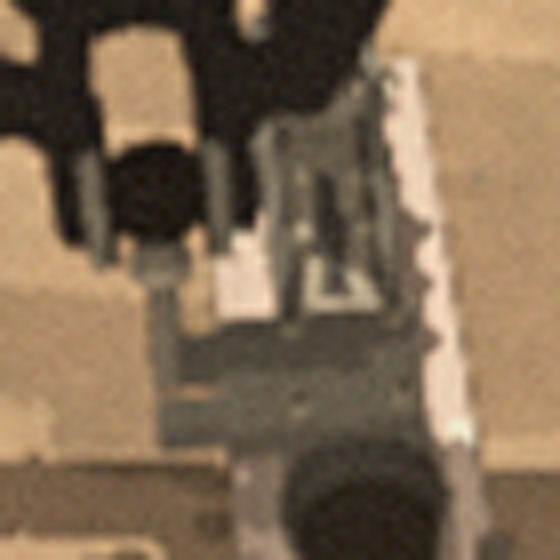

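Picture: the shank hangs at crop x 163, i.e. px (255.4, about 228) at the tip. That's about 3 mm short of the notch centre along the slot, and in line across it.

Emit:
play_rows(motion=[[[0,0.3,-0.3,-0.3,0,0],[0,0.3,-0.3,-0.3,0,0],[0,0.3,0.3,-0.3,0,0],[0,0.3,0.8,-0.3,0,0],[0,0.3,0.8,-0.3,0,0]]])

```text
time: 4.7
tool_pos: [483.0, -43.7, 94.0]
tcp_rot: [-180.0, -0.0, 90.8]
ft_force: [-0.2, -0.1, -1.0]
finger_gap: 20.8
grip_force: 29.9
```

```bash
python3 - <<'E'
from h import *
go(483.5,-43.3,62.5,91)
E
```

```text
row [0.04 0.05 3.15] [-0.  -0.  -0.2] | t 4.7 tcp [483.  -43.7  94. ] [-180.    -0.    90.8] F [-0.2 -0.1 -1. ] gap 20.8 g 29.9
```

Emit:
play_rows(motion=[[[0,0,1,0,0,0],[0,0,2,0,0,0],[0,0,2.8,0,0,0],[0,0,3.1,0,0,0],[0,0,3.1,0,0,0]]])

```text
time: 5.2
tool_pos: [483.3, -43.7, 63.3]
tcp_rot: [180.0, -0.0, 90.8]
ft_force: [-0.6, 0.0, -0.8]
finger_gap: 20.4
grip_force: 30.0
```

```bash
python3 - <<'E'
from h import *
go(483.5,-43.3,62.5,91)
E
```

```text
row [0.04 0.02 0.08] [ 0.  -0.  -0.2] | t 5.2 tcp [483.3 -43.7  63.3] [180.   -0.   90.8] F [-0.6  0.  -0.8] gap 20.4 g 30.0
```

Emit:
play_rows(motion=[[[0,0,0.1,0,0,0],[0,0,0.2,0,0,0],[0,0,0.2,0,0,0]]])

```text
time: 5.5
tool_pos: [484.2, -43.9, 62.5]
tcp_rot: [179.9, 0.0, 90.8]
ft_force: [0.3, -0.5, -0.9]
finger_gap: 20.5
grip_force: 30.0
```

Emit:
play_rows(motion=[[[0,0,0,0,0,0],[0,0,0,0,0,0],[0,0,0,0,0,0],[0,0,0,0,0,0]]], jaw=0.6)

```text
time: 5.9
tool_pos: [484.0, -43.9, 62.4]
tcp_rot: [179.9, 0.0, 90.8]
ft_force: [-0.1, 0.0, 0.4]
finger_gap: 51.6
grip_force: 0.0
```

Emit:
play_rows(motion=[[[0,0,-3,0,0,0],[0,0,-7,0,0,0],[0,0,-12,0,0,0],[0,0,-17,0,0,0],[0,0,-17,0,0,0]]])

```text
time: 6.4
tool_pos: [487.7, -44.6, 241.1]
tcp_rot: [179.1, 0.2, 90.8]
ft_force: [0.7, 0.1, -0.1]
finger_gap: 51.1
grip_force: 0.0
```

```bash
python3 - <<'E'
from h import *
go(520,45,231,1)
q=snap('side','side4.png'); b=cv2.imread('pics/side4.png')[140:250,235:315]
cv2.imwrite('pics/c4.png',cv2.resize(b,None,fx=5.4,fy=5.4,interpolation=cv2.INTER_CUBIC))
E
```

```text
row [8.92 3.35 1.04] [ 0.8 -0.5 89.8] | t 6.4 tcp [487.7 -44.6 241.1] [179.1   0.2  90.8] F [ 0.7  0.1 -0.1] gap 51.1 g 0.0
```

View pics/c4.png

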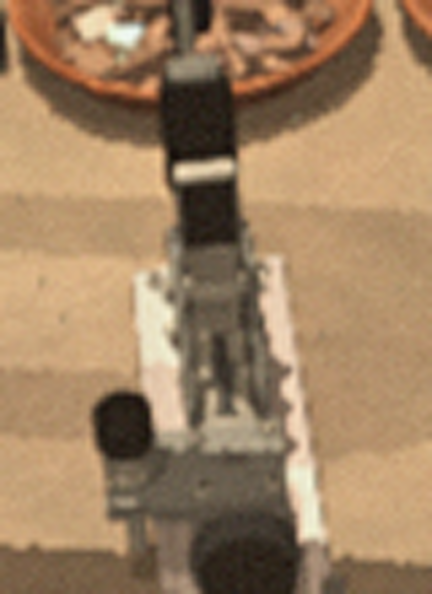

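The pin is parked: knob at crop (122,425), shank visible under the lug at (135,540). Next is the handle.

Emit:
play_rows(motion=[[[9.4,3.2,0.5,0,0,43],[9.4,3.2,0.5,0,0,43],[9.4,3.2,0.5,0,0,43],[9.4,3.2,0.5,0,0,43],[9.4,3.2,0.5,0,0,43]]], jaw=1)

```text
time: 6.95
tool_pos: [513.5, 51.4, 225.5]
tcp_rot: [-180.0, 0.0, 49.6]
ft_force: [0.5, -0.1, 0.1]
finger_gap: 85.6
grip_force: 0.0
```

Emit:
play_rows(motion=[[[0,0,0,0,0,43],[0,0,0,0,0,43],[0,0,0,0,0,43],[0,0,0,0,0,43],[0,0,0,0,0,43]]])

```text
time: 7.45
tool_pos: [513.5, 50.6, 225.6]
tcp_rot: [-180.0, 0.0, 6.5]
ft_force: [-0.2, -0.7, -0.1]
finger_gap: 85.1
grip_force: 0.0
```

```bash
python3 - <<'E'
from h import *
go(519.7,50,231,1)
E
```

```text
row [ 0.61  0.13 -0.54] [-0.   0.   5.5] | t 7.45 tcp [513.5  50.6 225.6] [-180.     0.     6.5] F [-0.2 -0.7 -0.1] gap 85.1 g 0.0
```

Emit:
play_rows(motion=[[[0.6,0.1,0,0,0,5.5],[0.6,0.1,3,0,0,5.5],[0.6,0.1,5,0,0,5.5],[0.6,0.1,5,0,0,5.5]]])

```text
time: 7.85
tool_pos: [517.3, 50.3, 172.4]
tcp_rot: [-180.0, 0.4, 1.4]
ft_force: [-0.7, -0.1, -0.1]
finger_gap: 85.2
grip_force: 0.0
```

```bash
python3 - <<'E'
from h import *
go(519.7,50,106,1)
s=snap('top','top5.png'); q=snap('side','side5.png')
a=cv2.imread('pics/top5.png')[190:275,255:390]; b=cv2.imread('pics/side5.png')[60:250,200:350]
f=lambda i,w:cv2.resize(i,(w,500),interpolation=cv2.INTER_CUBIC)
cv2.imwrite('pics/c5.png',f(b,395))
for y in (92,74,21,8): print(y,proj(q,[519.7,y,135]))
E
```

```text
row [0.28 0.04 6.63] [-0.   0.4  0.4] | t 7.85 tcp [517.3  50.3 172.4] [-180.     0.4    1.4] F [-0.7 -0.1 -0.1] gap 85.2 g 0.0
92 [269.8025359  151.01445169]
74 [270.31699867 156.31557682]
21 [271.91946121 172.82766477]
8 [272.33388729 177.09799225]
```

View pics/c5.png

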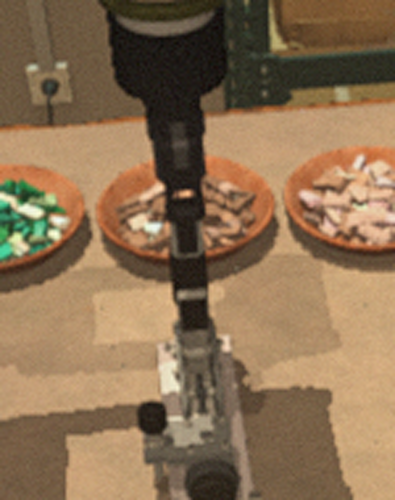

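Gripper at crop (187,240) lines up with the handle and trigger at (195,300) to about 2–3 mm. I'll go down with a small x correction.

Emit:
play_rows(motion=[[[0.4,0,1.5,0,0.4,0.4],[0.4,0,3.5,0,0.4,0.4],[0.4,0,5.5,0,0.4,0.4],[0.4,0,6.6,0,0.4,0.4],[0.4,0,6.6,0,0.4,0.4]]])

```text
time: 8.45
tool_pos: [523.9, 50.4, 110.5]
tcp_rot: [-180.0, -0.4, 1.0]
ft_force: [-0.3, 0.2, -0.4]
finger_gap: 85.3
grip_force: 0.0
```

Emit:
play_rows(motion=[[[0,0,0,0,0,0],[0,-0.5,0,0,0,0],[0,-1,0,0,0,0],[0,-1,0,0,0,0],[0,-1,0,0,0,0]]], jaw=0.3, squeeze=25)

```text
time: 8.95
tool_pos: [526.4, 57.4, 114.6]
tcp_rot: [179.7, -0.7, 1.0]
ft_force: [-3.3, -14.8, 12.2]
finger_gap: 30.5
grip_force: 33.2
```

```bash
python3 - <<'E'
from h import *
go(521.5,50,106,1)
E
```

```text
row [-0.51  0.72  0.86] [ 0.3 -0.7 -0. ] | t 8.95 tcp [526.4  57.4 114.6] [179.7  -0.7   1. ] F [ -3.3 -14.8  12.2] gap 30.5 g 33.2
```

Emit:
play_rows(motion=[[[-0.3,0.4,0,0,0,0],[-0.3,0.8,0.2,0,0,0],[-0.3,0.8,0.3,0,0,0],[-0.3,0.8,0.3,0,0,0],[-0.3,0.8,0.3,0,0,0]]], jaw=1)

```text
time: 9.45
tool_pos: [521.5, 52.9, 108.3]
tcp_rot: [-180.0, -0.5, 1.0]
ft_force: [-0.3, 0.2, 1.0]
finger_gap: 85.3
grip_force: 0.0
```

```bash
cat >> h.py <<'E'
def dark(n,f):
    s=snap(n,f); return s
E
python3 - <<'E'
from h import *
go(522,50,106,1)
s=snap('top','top6.png')
L=lambda f:{k:v for k,v in np.load(f).items()}
for nm,s in(('0',L('pics/top0.npz')),('6',s)):
    g=cv2.cvtColor(s['pixels'],cv2.COLOR_RGB2GRAY); print(nm,g[230:234,338:372].mean(0).round().astype(int))
print([ (x,proj(s,[521,44-x,40])[0].round(1)) for x in(110,130,140,160)])
E
```

```text
row [0.05 0.29 0.23] [-0.  -0.5 -0. ] | t 9.45 tcp [521.5  52.9 108.3] [-180.    -0.5    1. ] F [-0.3  0.2  1. ] gap 85.3 g 0.0
0 [136 139  80  76  75  71  70  38  27  25  26  24  92 177 184 184 184 184
 184 184 175 174 108 123 118 118 119 108  53 163 168 167 164 166]
6 [ 78  78  92 108 108  90  51  75  74  72  69  33  25  25  24  42 124 182
 187 188 178 177 110 126 121 121 122 110  55 166 172 170 167 169]
[(110, np.float64(341.7)), (130, np.float64(349.6)), (140, np.float64(353.5)), (160, np.float64(361.4))]
```

Stroke 1 moved the pad edge from col 350 to col 353.7, which is about 9 mm. Two more strokes come next.

Emit:
play_rows(motion=[[[0,0.2,0.2,0,0,0],[0,-0.2,0.2,0,0,0],[0,-0.6,0.2,0,0,0],[0,-0.6,0.2,0,0,0],[0,-0.6,0.2,0,0,0]]], jaw=0.3)

```text
time: 10.0
tool_pos: [522.3, 56.4, 107.8]
tcp_rot: [179.8, -0.6, 1.0]
ft_force: [-2.4, -10.3, 10.6]
finger_gap: 32.1
grip_force: 32.9
```

Emit:
play_rows(motion=[[[0,0.4,0,0,0,0],[0,0.8,0,0,0,0],[0,0.8,0,0,0,0],[0,0.8,0,0,0,0],[0,0.8,0,0,0,0]]], jaw=1)

```text
time: 10.5
tool_pos: [521.5, 50.8, 106.2]
tcp_rot: [-180.0, -0.5, 1.0]
ft_force: [-0.2, -0.7, 0.4]
finger_gap: 85.4
grip_force: 0.0
```

```bash
cat >> h.py <<'E'
def prof(f):
    s=snap('top',f); g=cv2.cvtColor(s['pixels'],cv2.COLOR_RGB2GRAY); print(g[230:234,338:372].mean(0).round().astype(int))
E
python3 - <<'E'
from h import *
go(522,51,106,1)
prof('top7.png')
E
```

```text
row [ 0.05 -0.02  0.02] [-0.  -0.5 -0. ] | t 10.5 tcp [521.5  50.8 106.2] [-180.    -0.5    1. ] F [-0.2 -0.7  0.4] gap 85.4 g 0.0
[ 78  78  84  96 108 109 109 177 169  62  73  74  72  70  30  24  24  24
  39 124 172 177 110 125 121 120 122 110  54 166 172 170 167 169]
```

Emit:
play_rows(motion=[[[0,0,0,0,0,0],[0,-0.4,0,0,0,0],[0,-0.7,0,0,0,0],[0,-0.7,0,0,0,0],[0,-0.7,0,0,0,0]]], jaw=0.3)

```text
time: 11.05
tool_pos: [522.4, 56.3, 107.8]
tcp_rot: [179.9, -0.6, 1.0]
ft_force: [-1.6, -6.0, 8.6]
finger_gap: 32.8
grip_force: 25.9
```

Emit:
play_rows(motion=[[[0,0.4,0,0,0,0],[0,0.7,0,0,0,0],[0,0.7,0,0,0,0],[0,0.7,0,0,0,0],[0,0.7,0,0,0,0]]], jaw=1)

```text
time: 11.55
tool_pos: [521.5, 50.7, 106.2]
tcp_rot: [-180.0, -0.5, 1.0]
ft_force: [-0.7, -0.1, -0.3]
finger_gap: 85.8
grip_force: 0.0
```

```bash
python3 - <<'E'
from h import *
go(522,51,106,1)
prof('top8.png')
E
```

```text
row [ 0.05 -0.03  0.02] [-0.  -0.5 -0. ] | t 11.55 tcp [521.5  50.7 106.2] [-180.    -0.5    1. ] F [-0.7 -0.1 -0.3] gap 85.8 g 0.0
[ 78  78  93 112  96  93 100 178 185 185 183 165  62  74  76  72  71  32
  23  24  23  22  52 122 121 120 122 110  54 166 172 170 167 168]
```

Emit:
play_rows(motion=[[[0,0,0,0,0,0],[0,-0.3,0,0,0,0],[0,-0.6,0,0,0,0],[0,-0.6,0,0,0,0],[0,-0.6,0,0,0,0]]], jaw=0.42)

```text
time: 12.1
tool_pos: [522.4, 55.0, 107.6]
tcp_rot: [179.8, -0.6, 1.0]
ft_force: [-1.9, -8.5, 7.6]
finger_gap: 35.9
grip_force: 4.8
```

```bash
python3 - <<'E'
from h import *
go(522,51,106,1)
prof('top9.png')
E
```

```text
row [-0.05  0.4   0.16] [ 0.2 -0.6 -0. ] | t 12.1 tcp [522.4  55.  107.6] [179.8  -0.6   1. ] F [-1.9 -8.5  7.6] gap 35.9 g 4.8
[ 77  78  91 104 102 129 168 166 130 181 186 185 185 183 159  67  74  74
  72  66  30  24  23  23  60 115 120 122  87 168 172 170 167 168]
```

Emit:
play_rows(motion=[[[0,0.1,0,0,0,0],[0,0.1,0,0,0,0],[0,0.1,0,0,0,0]]], jaw=0.39)

```text
time: 12.45
tool_pos: [522.4, 56.0, 107.8]
tcp_rot: [-180.0, -0.6, 1.0]
ft_force: [-2.3, 0.6, 8.6]
finger_gap: 33.9
grip_force: 13.1
```

```bash
python3 - <<'E'
from h import *
go(522,51,106,1)
prof('top10.png'); snap('side','side10.png')
a=cv2.imread('pics/top10.png')[205:265,325:425]
cv2.imwrite('pics/c10.png',cv2.resize(a,None,fx=8,fy=8,interpolation=cv2.INTER_CUBIC))
E
```

```text
row [-0.05  0.5   0.17] [-0.  -0.6 -0. ] | t 12.45 tcp [522.4  56.  107.8] [-180.    -0.6    1. ] F [-2.3  0.6  8.6] gap 33.9 g 13.1
[ 77  78  91 104 123 131 173 167 166 156 182 185 185 184 164  60  73  75
  72  72  34  24  23  24  61 114 120 122  86 168 172 170 167 168]
```

View pics/c10.png

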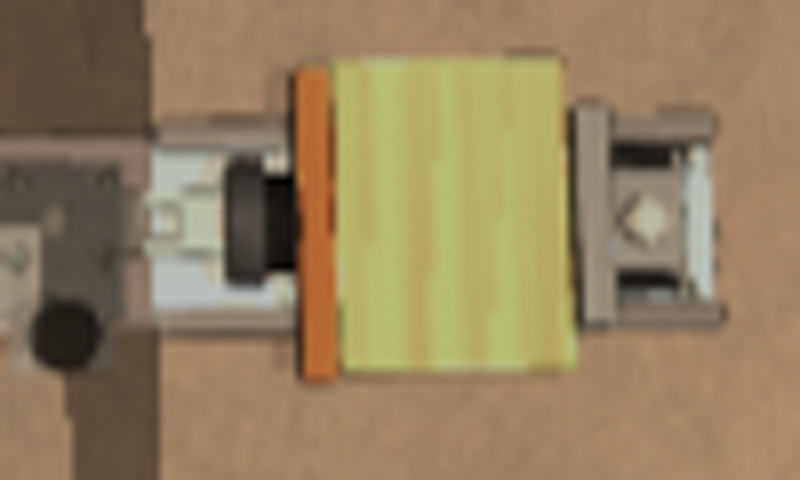

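The strip (crop x 297–335) is flush against the backer from 335, with the pad pressed on it at x 265–297. The net arm force is about 0 and the grip is 13 N, so the pad is in about 3.5 mm. The knob is parked at (66,335). I'll add a touch more and hold to check it's steady.

Emit:
play_rows(motion=[[[0,0,0,0,0,0],[0,0,0,0,0,0],[0,0,0,0,0,0],[0,0,0,0,0,0],[0,0,0,0,0,0]]], jaw=0.38)

```text
time: 13.05
tool_pos: [522.4, 56.2, 107.8]
tcp_rot: [-180.0, -0.6, 1.0]
ft_force: [-2.6, 2.0, 9.2]
finger_gap: 33.0
grip_force: 25.0
```

Emit:
play_rows(motion=[[[0,0,0,0,0,0],[0,0,0,0,0,0],[0,0,0,0,0,0],[0,0,0,0,0,0],[0,0,0,0,0,0]]])

```text
time: 13.55
tool_pos: [522.4, 56.2, 107.8]
tcp_rot: [-180.0, -0.6, 1.0]
ft_force: [-2.1, 2.8, 8.5]
finger_gap: 32.8
grip_force: 25.0
```

```bash
python3 - <<'E'
from h import *
prof('top11.png')
L=lambda f:{k:v for k,v in np.load(f).items()}
a,b=L('pics/top0.npz')['pixels'].astype(int),L('pics/top11.npz')['pixels'].astype(int)
print('cup diff',abs(a-b)[112:148,340:375].mean(),'glue diff',abs(a-b)[132:168,250:285].mean())
E
```

```text
[ 77  78  91 104 123 132 173 167 166 156 182 185 185 184 165  60  74  75
  72  72  33  24  23  23  61 115 121 122  86 168 172 170 168 168]
cup diff 2.6746031746031744 glue diff 5.165873015873016
```

```bash
python3 -c "
from bench import job
print(job.hand_in())"
```

```text
the job is handed in; nothing more can be done
None
```

Handed in at about 13.6 s: the pin is parked in the notch, the strip is tight against the backer with the pad pressed in by an estimated 3–4 mm, and the gripper is holding handle and trigger at 25 N; the bottle and cup look unmoved.

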